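Clamp the canister in the jar holder with its ratchet lever

ROBOT

A 6-joint arm with a two-finger parallel gripper is mounted at the origin on the work surface. World frame = base frame: x ahead of the robot, y to its left, z up, the work surface at z = 0. Lengths are in m, angles in rad, forces in N, time in s.
With the tool pointing down it reaches from about 0.35 to 0.925 m from the base axis. Payload 6.4 kg.
Tool frame: the origin (TCP) lies midway between the tips of the shut fingers; the grasp point (between the pads) lies 19 mm behind it (manip.tcp_to_grasp is the distance from the TCP to the grasp point, in m); z points along the fingers, y is the direction in which the jaws open and shut (so a half turn about z gives the same grasp; the last joint's range is limited). The gripper opens to 85 mm and grips with 20 to 120 N. Pads are 22 mm wide; open, the fingers measure 114 mm over their backs; the gripper's body (76 mm by 85 mm) begins 54 mm behind the grasp point. The pads swing forward as they close: fully open they stand 13 mm farther back than shut.
Start: joints at [-1.385, 0.245, 1.558, -0, 1.339, -0.174], TCP at [0.229, -0.608, 0.231] pointing down, gripper open.
Joint ranges: [-3.13, 3.13], [-1.02, 2.26], [0.13, 2.54], [-0.95, 4.09], [0.21, 2.88], [-2.74, 2.74]. Speed limits (rad/s): [2.57, 2.57, 3.14, 3.14, 3.14, 3.14].

INTERFACE

Orientations are given as a unit quaternion [x, y, z, w].
In Python, from plant import manip gives the robot as it stands. Calls block until the motion is done:
- manip.movep(position, orientation): joint-space move of the TCP to a pose.
- manip.servo_line(position, orientation=None, max_speed=0.15): straight line of the TCP; orientation=None keeps the orientation; max_speed is the mean speed in m/s.
- manip.move_j(angles): joint-space move.
- manip.grip(opening, grasp_force=None): finger opening in m; grasp_force is the grip in N (None keeps the last); returns when the fingers have stopped.
- manip.dwell(seconds).
- manip.solve_ik(position, orientation): joint angles nearest the present ones, or None.
- manip.camera(name): name is "scene" or "top" or "wrist"; returns a dict with "frame" (400x640x3 uint8, red, green, blue), "depth" (400x640 float32, m along the optical axis (not along the pixel's ray), 0 where there is no reading), "vertical_fov" (degrees; the focal length in pixels is half the picture's height over the tangent of half this angle, whatever the lens; pixels are square), "cx", "cy" (the principal point, pixels), "D" ([k1, k2, p1, p2, k3] as OpenCV has them; the pictures are not rectified), "R" (3x3) and "t" (3): a world point X has camera coordinates R X + t; the wrist camera has in their place "hand_eye" (4x4, takes a point from camera to tool coordinates, whose origin is the TCP and whose axes are the flange's). Camera axes: x right, y down, z forward; pixel columns grow to the right and rows downward; lengths in m; the calibration is good to about 2 mm. A picture is of the moment at which its call begins: read the wrist's pose just before it.
A pose or a line that the arm cannot do raises manip.PlanningError and nothing moves.
- manip.sign_off(): hands the job in, once; it reports no verdict.
Trained networks look in the newest picture that a camera, given by its name, has taken for a name from the list of things; names that differ only in an ending like _2 or _b are one class to them, and where a whole thing is asked for, a point or a joint stands for the part that bears it (a point fixed in the world has none). Each returns a list of dicts, best first, with "score" (0 to 1); they miss things now and then, are a little off and sometimes report something else, mostly with a low value. They report only what shows in the picture. A call takes as long as a camera call. They do not tell look-alikes from the thing itself.
- manip.recognise(camera, name): "centre" ([column, row] in pixels, amid what is visible of it).
- manip.cut_out(camera, name): "region" (400x640 bool, what is visible of it) and "centre" ([column, row] in pixels, amid what is visible of it).
- manip.place_of(camera, name): "centre" ([column, row] in pixels: a listed point, or the origin of a listed thing).
Readings, each from a call of its own:
- manip.current_t(): time.
- manip.current_qpos(): joint angles.
- manip.current_qd(): joint speeds.
- manip.current_tau(): joint torques, N m.
- manip.current_ee_pos(): TCP position.
- manip.current_tool_rot(): TCP orientation.
- manip.current_force(): force on the tool from outside, world axes, zero at the start.
- manip.current_torque(): the same for the moment, N m.
- manip.current_opening(): finger opening in m.
Only numpy, scipy, OpenCV 4.12 (cv2) and the standard library are available. Lean on these libraries where they do the work, as an engineer would, in place of code of your own. Each camera call takes 0.05 s, during which the arm holds its last target.

TASK

Clamp the white canister that stands in the jar holder, so that its lid can be unscrewed one-handed: turn the black ratchet lever clockwise (seen from above) until the jaw holds the canister tight against the V-block, firmly but without forcing it. The lever meets a stop pin before that, so lift it off its serrations, swing it back, let it drop in again and keep turning; leave it dropped fully down, and leave the other things on the counter where they are.

Things in the scene. Friction and masses are not known exactly. Their poses are not given: they have to be found in the camera images.
- holder: jar holder: wooden deck 220 x 360 x 22 mm fixed on the counter. Origin: centre of its underside; z up, x away from the robot's side at yaw 0, y along the deck from the lever towards the V-block. The canister's place is at about (20, 65) mm, the lever's axis at (20, -85) mm in this frame
- lever_axis (a point): point on the vertical turning axis of the lever, 75 mm above the counter, level with the middle of the free part of the grip when the lever is down. Fixed to the deck
- grip (a point): centre of the free part of the lever's upright grip: black plastic post, 22 mm diameter, 100 mm from the lever's axis, free for 23 mm above and below this point. It stands on the end of a level black arm 14 mm wide, 12 mm tall, its top 23 mm under this point, that points about to the holder's -x at the start
- pin_near (a point): top of the steel stop pin on the canister's side: upright, 8 mm thick, 55 mm from the lever's axis, as high as the middle of the grip. The arm meets it when swung 0.50 rad from the holder's -x towards its +y; lifting the lever does not clear it
- pin_far (a point): top of the other, like stop pin: the arm meets it 0.90 rad from the holder's -x towards its -y
- lift (a joint): height of the lever above its seat, m: 0 down in the serrations, 0.014 the most. A spring and its weight push it down (5 N when down, 7 N at the top). Above 0.0045 it is clear and swings freely. Let down between serrations it drops to 0; let down on top of them it rests at 0.0045 and drops in by itself when turned on by less than one serration, if free to fall
- lever (a joint): angle of the lever relative to the toothed hub beneath it, rad, 0 at the start, growing clockwise from above (tightening), so swinging back makes it negative. 15 serrations, 0.419 rad apart, about 0.1 rad of play
- hub (a joint): angle of the toothed hub under the lever, rad, clockwise positive; the lever drives it when down. Closes the jaw 8 mm per rad, stays where left. Stiff: 3.5 to 5 N sideways at the grip while the jaw is free. Once the canister bears on the V the push grows, about 1 N per 0.02 rad: 1.5 N above the free push barely holds, 3 to 4 N above it is properly tight, 5.5 N above it may crack the canister
- jaw: aluminium sliding jaw, 64 mm wide, 58 mm tall, 18 mm thick; origin at the foot of its flat face, which looks along the holder's +y at the canister; the hub moves it to +y. At the start 4 to 12 mm of travel are left before the canister is held
- vblock: aluminium V-block beyond the canister: a bar 124 mm wide, 56 mm tall, 18 mm thick, fixed on the deck, carrying a 90 degree V insert open towards the jaw. The insert is fixed, but set anywhere within 5 mm along the holder's y, so where the canister will seat is known only roughly: 53 to 63 mm before the bar. Origin: foot of the bar's face that looks at the canister
- canister: white ceramic canister with a wooden lid, 84 mm in diameter, 95 mm tall, about 0.6 kg, standing loose on the deck between jaw and V-block; origin: centre of its underside
- canister_b: another such canister on the counter, to be left alone; origin: centre of its underside
- mill: grey pepper mill, 54 mm wide, 180 mm tall, to be left alone; origin: centre of its underside
- mortar: black mortar with its pestle, 110 mm wide, 68 mm tall, the pestle rising to 115 mm, to be left alone; origin: centre of its underside
- bowl: white bowl, 116 mm wide, 60 mm tall, to be left alone; origin: centre of its underside
There are look-alikes about, which are no part of the job. Leave any blue or purple look-alike of the canister alone.

How it is judged:
By the outcome, as a careful person would: the job done as asked, in the order asked, and still so for the second after the job is handed in, with the robot touching nothing.
It also fails if it takes over 72 s, if anything falls off the work surface, if the arm or the gripper's body presses on something with over 40 N, if the wrist force passes 120 N, or if a joint passes its speed limit or range.

## Working session

There is one attempt and no reset: what is moved stays moved. The work goes in short steps, each a Python script; the robot and the scene stay as the last script left them, time stands still between calls to the robot, and variables do not carry over. Pictures are saved under pics/ and viewed, and the job is handed in when it is done.

```bash
ls; mkdir -p pics; cat > h.py <<'E'
import numpy as np, cv2
from plant import manip
from scipy.spatial.transform import Rotation as Ro
def K(c):
    f=200/np.tan(np.radians(c["vertical_fov"])/2)
    return np.array([[f,0,c["cx"]],[0,f,c["cy"]],[0,0,1.]])
def ray(c,px):
    u=cv2.undistortPoints(np.array([[px]],float),K(c),np.array(c["D"],float))[0,0]
    return np.array([u[0],u[1],1.])
def ext(c,pos=None,q=None):
    if "R" in c and c.get("R") is not None: return np.array(c["R"]),np.array(c["t"])
    T=np.eye(4);T[:3,:3]=Ro.from_quat(q).as_matrix();T[:3,3]=pos
    M=np.linalg.inv(T@np.array(c["hand_eye"]));return M[:3,:3],M[:3,3]
def at_z(c,px,z,R,t):
    o=-R.T@t;d=R.T@ray(c,px);return o+d*(z-o[2])/d[2]
def by_depth(c,px,R,t):
    d=c["depth"][int(round(px[1])),int(round(px[0]))]
    return R.T@(ray(c,px)*d-t)
def proj(c,X,R,t):
    return cv2.projectPoints(np.array(X,float).reshape(-1,1,3),cv2.Rodrigues(R)[0],t,K(c),np.array(c["D"],float))[0][:,0]
def save(c,n): cv2.imwrite("pics/"+n+".png",c["frame"][:,:,::-1])
E
python3 - <<'E'
from h import *
print(manip.current_t())
for n in ["scene","top"]:
    c=manip.camera(n);save(c,n+"0");R,t=ext(c)
    print(n,K(c)[0,0],-R.T@t)
    for k in ["lever_axis","grip","pin_near","pin_far","holder","canister","vblock","jaw"]:
        for r in manip.place_of(n,k)[:3]:
            px=r["centre"]
            z=dict(lever_axis=.075,grip=.075,pin_near=.075,pin_far=.075,holder=0).get(k,.022)
            print(k,round(r["score"],2),np.round(px,1),at_z(c,px,z,R,t).round(4))
print(manip.current_force(),manip.current_t(),manip.tcp_to_grasp)
E
```

```text
pics
0.0
scene 476.1997854258281 [1.4048208  0.31707158 1.41033738]
lever_axis 0.6 [305.3 199.7] [ 0.5842 -0.054   0.075 ]
lever_axis 0.6 [322.6 198.6] [ 0.5574 -0.0018  0.075 ]
grip 0.86 [324.9 178.3] [ 0.4751 -0.0265  0.075 ]
pin_near 0.65 [322.4 201.5] [0.5687 0.002  0.075 ]
pin_far 0.91 [300.2 188.8] [ 0.5495 -0.088   0.075 ]
holder 0.7 [332.6 222.4] [0.5887 0.0497 0.    ]
holder 0.43 [423.1 273.9] [0.6579 0.3946 0.    ]
holder 0.23 [318.  200.9] [ 0.5254 -0.0311  0.    ]
canister 0.88 [344.5 234.3] [0.6296 0.1079 0.022 ]
canister 0.84 [340.1 291.1] [0.8265 0.1675 0.022 ]
canister 0.73 [447.6 231.3] [0.4836 0.4284 0.022 ]
vblock 0.65 [359.5 243.6] [0.6437 0.1665 0.022 ]
jaw 0.65 [332.6 225.3] [0.6122 0.0581 0.022 ]
top 474.1149851657586 [ 0.50925668 -0.00217465  1.36471113]
lever_axis 0.85 [337.5 207.9] [ 0.5967 -0.042   0.075 ]
lever_axis 0.44 [263.2 195.4] [0.6293 0.1613 0.075 ]
lever_axis 0.4 [354.2 219.8] [ 0.5646 -0.0876  0.075 ]
grip 0.6 [334.  244.2] [ 0.498 -0.033  0.075]
pin_near 0.92 [320.2 219.1] [0.5658 0.0049 0.075 ]
pin_far 0.55 [351.1 220.8] [ 0.5618 -0.0792  0.075 ]
holder 0.73 [305.9 213.6] [0.5846 0.0467 0.    ]
canister 0.9 [172.1 258.2] [0.4542 0.4225 0.022 ]
canister 0.76 [266.  135.3] [0.8078 0.163  0.022 ]
canister 0.69 [285.3 198.2] [0.6267 0.105  0.022 ]
vblock 0.96 [265.3 195.3] [0.6346 0.162  0.022 ]
vblock 0.21 [173.4 252.9] [0.4691 0.4193 0.022 ]
jaw 0.72 [302.1 202.9] [0.6137 0.057  0.022 ]
[-0.57366369  0.53124208  0.41742845] 0.9 0.0187
```

View pics/scene0.png

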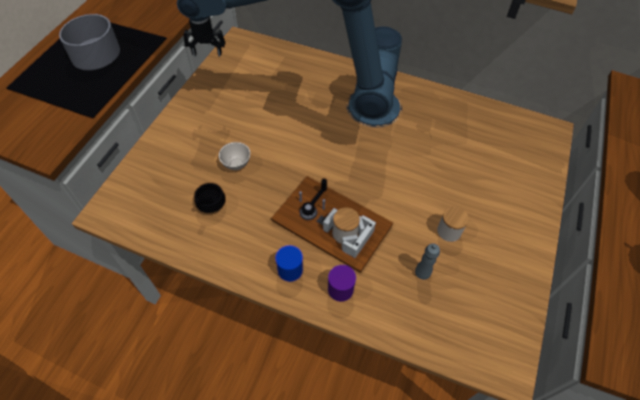

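View pics/top0.png

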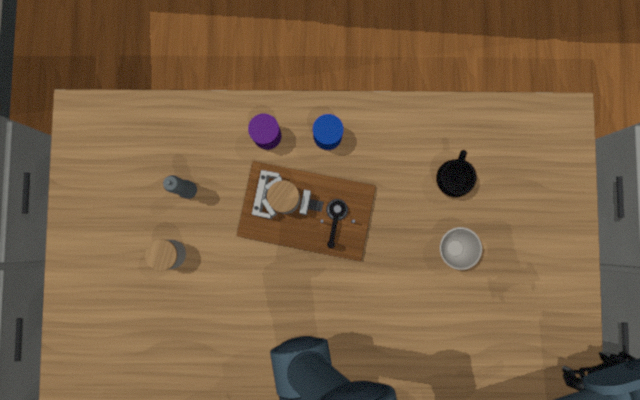

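```bash
python3 - <<'E'
import cv2
a=cv2.imread("pics/top0.png");cv2.imwrite("pics/top0c.png",cv2.resize(a[150:280,230:390],None,fx=5,fy=4.6,interpolation=cv2.INTER_CUBIC)[:600,:800])
a=cv2.imread("pics/scene0.png");cv2.imwrite("pics/scene0c.png",cv2.resize(a[140:280,260:400],None,fx=4.2,fy=4.2,interpolation=cv2.INTER_CUBIC))
E
```

```text
(no output)
```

View pics/top0c.png

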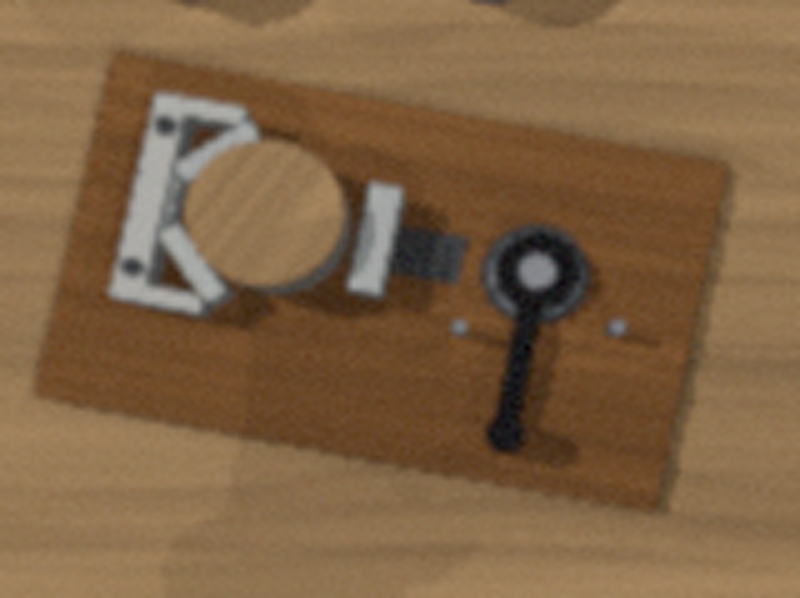

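View pics/scene0c.png

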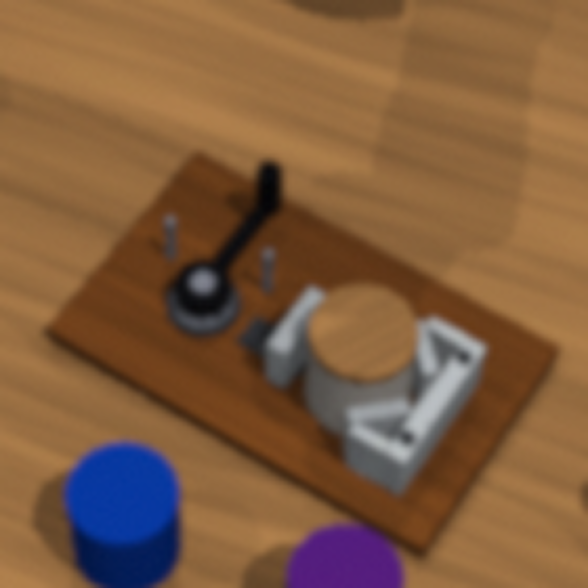

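The jar holder sits centrally. The lever hub is at top-image px (337,209), the grip at (331,244) and the pins at (322,221) and (353,221). There are four canister-shaped candidates in the top image:
- **(283,197):** white with a wooden lid, standing between the jaw and the V-block on the deck. This is the canister meant.
- **(165,255):** white, on the counter. This is canister_b.
- **(264,131) and (328,131):** the purple and blue look-alikes.

Next I measure the axis by combining the two cameras.

```bash
python3 - <<'E'
from h import *
c=manip.camera("top");s=manip.camera("scene");w=manip.camera("wrist")
R,t=ext(c);Rs,ts=ext(s)
print(np.array(w["hand_eye"]).round(3),K(w)[0,0])
def tri(a,b):
    o1=-R.T@t;d1=R.T@ray(c,a);o2=-Rs.T@ts;d2=Rs.T@ray(s,b)
    A=np.stack([d1,-d2],1);x=np.linalg.lstsq(A,o2-o1,rcond=None)[0]
    p=o1+d1*x[0];q=o2+d2*x[1];return ((p+q)/2).round(4),np.linalg.norm(p-q).round(4)
f=lambda u,v:(230+u/5-.4,150+v/4.6-.4); g=lambda u,v:(260+u/4.2-.4,140+v/4.2-.4)
print("knob",tri(f(537,270),g(204,283)))
print("near",tri(f(460,327),g(268,253)))
print("far",tri(f(617,326),g(170,218)))
print("griptop",tri(f(505,430),g(268,170)))
cs=[at_z(c,f(*p),.022,R,t) for p in [(115,48),(730,160),(662,510),(35,395)]]
print(np.round(cs,4)); m=np.mean(cs,0);
y=(cs[0]+cs[3]-cs[1]-cs[2]);print(m,np.arctan2(-y[0],y[1]),np.linalg.norm(cs[0]-cs[1]),np.linalg.norm(cs[1]-cs[2]))
ya=np.arctan2(-y[0],y[1]);M=np.array([[np.cos(ya),-np.sin(ya)],[np.sin(ya),np.cos(ya)]])
print("axis",m[:2]+M@[.02,-.085],"grip",m[:2]+M@[-.08,-.085],"can",m[:2]+M@[.02,.065])
cs2=[at_z(s,g(*p),.022,Rs,ts) for p in [(425,550),(47,332),(198,152),(557,350)]]
m=np.mean(cs2,0);y=(cs2[0]+cs2[3]-cs2[1]-cs2[2]);print(m,np.arctan2(-y[0],y[1]))
print(manip.current_tool_rot(),manip.current_t())
E
```

```text
[[ 0.    -0.966 -0.26   0.065]
 [ 1.     0.001 -0.001 -0.   ]
 [ 0.001 -0.26   0.966 -0.144]
 [ 0.     0.     0.     1.   ]] 352.03687330864864
knob (array([ 0.5964, -0.0399,  0.0557]), np.float64(0.0027))
near (array([0.5612, 0.0018, 0.0748]), np.float64(0.0016))
far (array([ 0.5624, -0.0835,  0.0783]), np.float64(0.0013))
griptop (array([ 0.5009, -0.0228,  0.0989]), np.float64(0.0012))
[[ 0.7357  0.2002  0.022 ]
 [ 0.6683 -0.1518  0.022 ]
 [ 0.4525 -0.1134  0.022 ]
 [ 0.5198  0.2414  0.022 ]]
[0.59406385 0.04408215 0.022     ] -0.18838185465375265 0.3583205706295521 0.21918865460707213
axis [ 0.5977921  -0.04315947] grip [ 0.49956125 -0.0244325 ] can [0.62588254 0.10418682]
[0.59555188 0.04860715 0.022     ] -0.19387220925550294
[ 9.83862160e-01  1.78928055e-01 -6.92608464e-06  3.21277164e-05] 1.05
```

```bash
cat >> h.py <<'E'
A0=np.array([.597,-.0415]); YAW=-.19
def quat(yaw):  # tool down, tool x along yaw
    return Ro.from_matrix(np.array([[np.cos(yaw),np.sin(yaw),0],[np.sin(yaw),-np.cos(yaw),0],[0,0,-1.]])).as_quat()
def pose(phi,z,r=.1,A=None,yaw0=YAW,dyaw=0):
    A=A0 if A is None else A
    y=yaw0-phi
    return np.array([A[0]-r*np.cos(y),A[1]-r*np.sin(y),z]),quat(y+dyaw)
E
python3 - <<'E'
from h import *
p,q=pose(0,.2)
print(manip.solve_ik(p,q))
for ph in (-.85,.5): print(manip.solve_ik(*pose(ph,.06)))
manip.movep(p,q);print(manip.current_t(),manip.current_force())
pos=manip.current_ee_pos();qq=manip.current_tool_rot()
w=manip.camera("wrist");R,t=ext(w,pos,qq);save(w,"w1");print(p,pos,qq)
for k,z in [("lever_axis",.075),("grip",.075),("pin_near",.075),("pin_far",.075),("jaw",.022),("canister",.022)]:
    for r in manip.place_of("wrist",k)[:2]:
        print(k,round(r["score"],2),np.round(r["centre"],1),at_z(w,r["centre"],z,R,t).round(4))
print(proj(w,[[.5009,-.0228,.0989],[.5612,.0018,.075],[.5624,-.0835,.075],[.597,-.0415,.056]],R,t))
E
```

```text
[-2.72772870e-01 -8.23585876e-02  1.96529449e+00 -4.44089210e-16
  1.25865675e+00  1.48802346e+00]
[-4.10796106e-01  1.91953607e-01  1.96866669e+00 -4.44089210e-16
  9.80972353e-01  5.00000221e-01]
[-1.75531659e-01  1.75344419e-01  1.98820079e+00 -4.44089210e-16
  9.78047444e-01  2.08526467e+00]
3.35 [ 0.16251045 -0.28305577  0.66852654]
[ 0.49879958 -0.02261411  0.2       ] [ 0.49898857 -0.02318036  0.20013065] [ 9.95452760e-01 -9.52563818e-02  1.43807146e-04  6.29152352e-05]
lever_axis 0.75 [315.1  60.5] [ 0.597  -0.0407  0.075 ]
grip 0.94 [318.9 199.2] [ 0.4954 -0.0241  0.075 ]
pin_near 0.86 [270. 119.] [5.629e-01 2.000e-04 7.500e-02]
pin_far 0.68 [316.3  59.9] [ 0.5972 -0.0417  0.075 ]
pin_far 0.67 [380.6 100. ] [ 0.5609 -0.083   0.075 ]
jaw 0.8 [200.3  70.1] [0.6157 0.0578 0.022 ]
[[315.91572272 200.34747494]
 [268.37779088 121.74486566]
 [381.03086191  97.8371076 ]
 [316.2101175   63.69435882]]
```

View pics/w1.png

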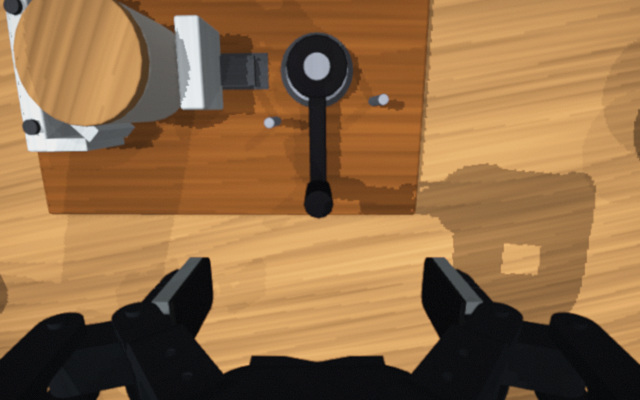

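The wrist view agrees with the triangulation to about 1 mm: near pin (269,122), far pin (383,99), hub (316,66), grip top (318,203). I lower the narrowed fingers around the grip as a loose cage, so the lever stays free to fall.

```bash
cat >> h.py <<'E'
def favg(n=5,dt=.02):
    a=[]
    for _ in range(n):
        manip.dwell(dt);a.append(np.r_[manip.current_force(),manip.current_torque()])
    return np.mean(a,0),np.std(a,0)
def phi_now():
    p=manip.current_ee_pos();return -np.arctan2(A0[1]-p[1],A0[0]-p[0])+YAW
def tang(F,phi):  # >0: resistance to clockwise push
    y=YAW-phi;return F[0]*np.sin(y)-F[1]*np.cos(y)
def rad(F,phi):
    y=YAW-phi;return F[0]*np.cos(y)+F[1]*np.sin(y)
E
python3 - <<'E'
from h import *
t0=manip.current_t()
manip.grip(.045,20);print("g",manip.current_t()-t0,manip.current_opening())
p,q=pose(0,.2);print(favg())
manip.servo_line(pose(0,.110)[0],q,max_speed=.15);print(manip.current_t())
pos=manip.current_ee_pos();qq=manip.current_tool_rot();w=manip.camera("wrist");save(w,"w2")
R,t=ext(w,pos,qq);print(pos,proj(w,[[.5009,-.0228,.098]],R,t))
print(favg(10))
E
```

```text
g 0.47499999999999964 0.04501535903694029
(array([ 0.2959735 ,  0.08711535, -0.41680894, -0.01481139,  0.01431535,
        0.01807137]), array([0.70772162, 0.75849578, 0.6750348 , 0.02931898, 0.02448351,
       0.01987188]))
5.0083
[ 0.49947583 -0.0227801   0.11081551] [[316.43244773 247.0434151 ]]
(array([ 0.32861689, -0.40853132,  0.24540799,  0.00476735,  0.00662043,
       -0.00480249]), array([0.57284839, 0.45730026, 0.53111307, 0.03832307, 0.0249944 ,
       0.02761143]))
```

View pics/w2.png

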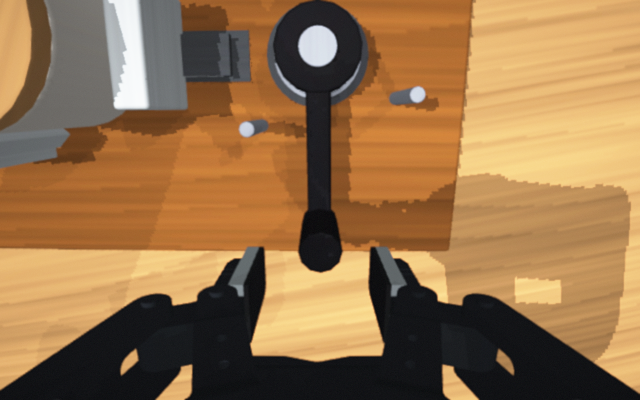

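```bash
python3 - <<'E'
from h import *
p,q=pose(0,.058)
manip.servo_line(p,q,max_speed=.1);print(manip.current_t(),favg(5)[0].round(2))
manip.grip(.028,20);print(manip.current_t(),manip.current_opening(),manip.current_ee_pos())
B,_=favg(15);np.save("B.npy",B);print(B.round(2))
for i,ph in enumerate(np.arange(.04,.25,.04)):
    t0=manip.current_t();manip.servo_line(*pose(ph,.058),max_speed=.05);t1=manip.current_t()
    f,_=favg(6);f-=B
    print(round(ph,3),round(phi_now(),4),"T",tang(f,ph).round(2),"R",rad(f,ph).round(2),"z",f[2].round(2),"M",f[3:].round(3),"dt",round(t1-t0,3))
w=manip.camera("wrist");save(w,"w3");print(manip.current_t())
E
```

```text
5.8917 [ 0.28  0.06  0.21  0.02  0.   -0.02]
6.2833 0.028070510642039373 [ 0.499043   -0.02267295  0.05834857]
[-0.15  0.03 -0.19  0.   -0.01 -0.  ]
0.04 0.0389 T 0.33 R 0.46 z 0.46 M [-0.085 -0.006  0.002] dt 0.25
0.08 0.0755 T 3.93 R 0.43 z 0.34 M [-0.649  0.118  0.02 ] dt 0.25
0.12 0.1178 T 4.2 R 0.68 z 0.2 M [-0.706  0.125  0.028] dt 0.25
0.16 0.1591 T 4.21 R 1.02 z 0.44 M [-0.649  0.086  0.024] dt 0.25
0.2 0.1996 T 3.95 R 1.31 z 0.16 M [-0.663  0.049  0.018] dt 0.25
0.24 0.2392 T 3.94 R 2.05 z -0.07 M [-0.704  0.024  0.041] dt 0.25
8.6833
```

View pics/w3.png

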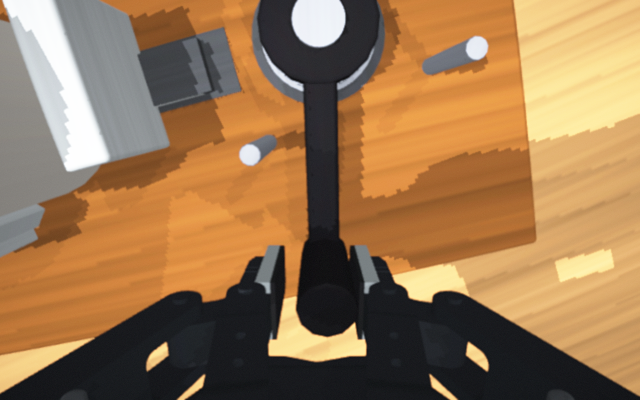

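Free push is about 4.05 N, and the lever drives the hub. I continue to just before the near pin, then back off to centre the fingers, grip and lift.

```bash
python3 - <<'E'
from h import *
B=np.load("B.npy")
for i,ph in enumerate([.28,.32,.36,.40,.44,.475]):
    manip.servo_line(*pose(ph,.058),max_speed=.05)
    f,_=favg(6);f-=B;T=tang(f,ph)
    print(round(ph,3),round(phi_now(),4),"T",T.round(2),"R",rad(f,ph).round(2))
    if T>6: break
manip.servo_line(*pose(ph-.03,.058),max_speed=.05)
f,_=favg(6);f-=B;print("back T",tang(f,ph))
manip.grip(.015,35);f,_=favg(6);f-=B;print("grip",manip.current_opening(),"T",tang(f,ph).round(2),"R",rad(f,ph).round(2),f[2])
w=manip.camera("wrist");save(w,"w4");print(manip.current_t(),phi_now())
E
```

```text
0.28 0.2792 T 3.87 R 2.3
0.32 0.3191 T 3.91 R 2.28
0.36 0.3593 T 3.79 R 3.18
0.4 0.3989 T 3.78 R 2.78
0.44 0.4389 T 3.98 R 2.83
0.475 0.4738 T 3.39 R 2.61
back T 0.31298841250764864
grip 0.02117520696373046 T 4.13 R -3.35 3.8711438073166136
11.5 0.4419648017373357
```

View pics/w4.png

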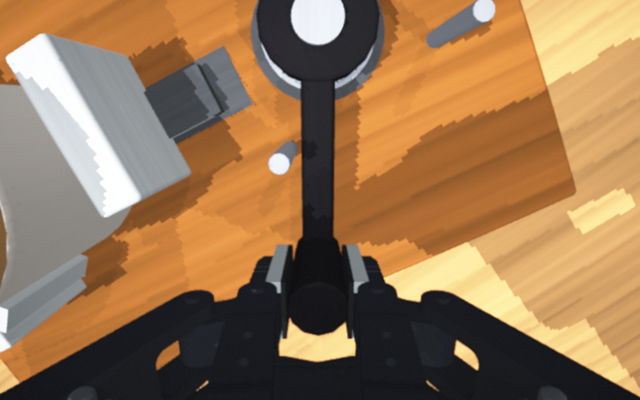

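```bash
python3 - <<'E'
from h import *
B=np.load("B.npy")
manip.servo_line(*pose(.445,.068),max_speed=.06)
f,_=favg(6);f-=B;print("lift",manip.current_ee_pos()[2],"T",tang(f,.44).round(2),"R",rad(f,.44).round(2),"z",f[2].round(2),phi_now())
w=manip.camera("wrist");save(w,"w5")
for ph in np.arange(.38,.2,-.06):
    manip.servo_line(*pose(ph,.068),max_speed=.08)
    f,_=favg(3);f-=B;print(round(ph,3),round(phi_now(),4),"T",tang(f,ph).round(2),"R",rad(f,ph).round(2),"z",f[2].round(2))
    if abs(tang(f,ph))>4: break
w=manip.camera("wrist");save(w,"w6");print(manip.current_t())
E
python3 -c "
import cv2,numpy as np
cv2.imwrite('pics/w56.png',np.hstack([cv2.imread('pics/w%d.png'%i)[:,150:500] for i in (5,6)]))"
```

```text
lift 0.06737880044248902 T 1.45 R 3.6 z -5.85 0.4434078211401374
0.38 0.3789 T 2.46 R 2.97 z -6.39
0.32 0.3205 T 2.56 R 2.91 z -7.11
0.26 0.2613 T 2.58 R 3.29 z -6.73
12.9167
```

View pics/w56.png

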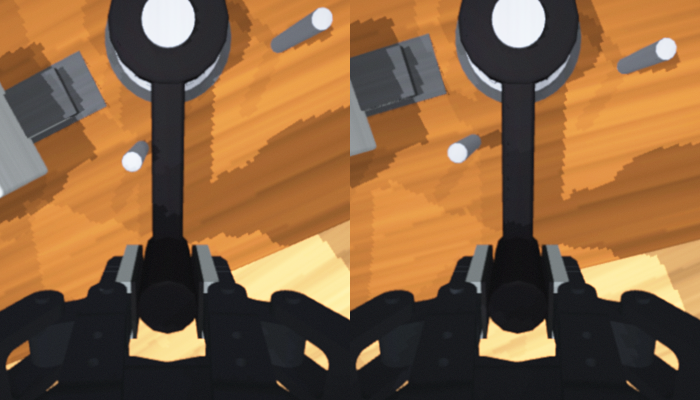

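```bash
python3 - <<'E'
from h import *
B=np.load("B.npy")
for ph in list(np.arange(.18,-.75,-.08))+[-.78,-.815,-.842]:
    manip.servo_line(*pose(ph,.068),max_speed=.08)
    f,_=favg(3);f-=B;T=tang(f,ph);print(round(ph,3),round(phi_now(),4),"T",T.round(2),"R",rad(f,ph).round(2),"z",f[2].round(2))
    if T<-4: print("stop");break
w=manip.camera("wrist");save(w,"w7");print(manip.current_t())
E
```

```text
0.18 0.1816 T 2.48 R 2.91 z -6.91
0.1 0.1022 T 2.15 R 2.66 z -6.05
0.02 0.0228 T 2.39 R 1.68 z -6.13
-0.06 -0.0566 T 2.57 R 1.35 z -6.48
-0.14 -0.1364 T 2.06 R 1.45 z -5.93
-0.22 -0.2164 T 2.5 R 0.91 z -6.66
-0.3 -0.2965 T 2.21 R 0.29 z -6.22
-0.38 -0.3762 T 2.1 R 0.23 z -5.75
-0.46 -0.4559 T 2.59 R -0.4 z -5.77
-0.54 -0.5355 T 1.8 R -0.36 z -6.07
-0.62 -0.6158 T 1.72 R -0.15 z -6.7
-0.7 -0.6956 T 1.56 R -0.67 z -6.02
-0.78 -0.7752 T 1.12 R -0.26 z -5.89
-0.815 -0.8115 T 1.32 R 0.07 z -6.12
-0.842 -0.8402 T 1.54 R 0.25 z -5.76
17.4667
```

View pics/w7.png

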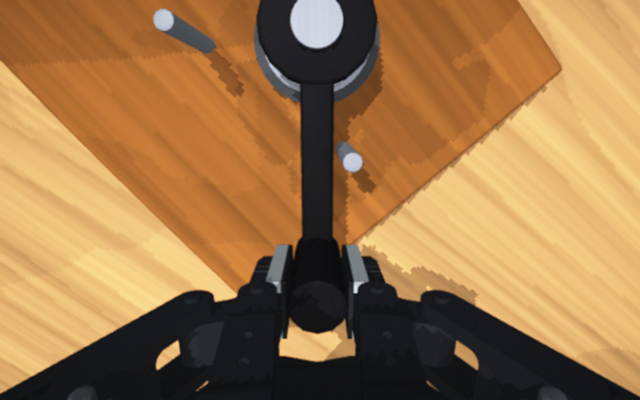

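```bash
python3 - <<'E'
from h import *
B=np.load("B.npy")
def top(tag):
    pos=manip.current_ee_pos();qq=manip.current_tool_rot();w=manip.camera("wrist");R,t=ext(w,pos,qq);save(w,tag)
    P=np.array([by_depth(w,(u,v),R,t) for u in range(308,330,3) for v in range(300,322,3)])
    H=np.array([by_depth(w,(u,v),R,t) for u in range(308,326,3) for v in range(12,30,3)])
    A=np.array([by_depth(w,(u,v),R,t) for u in range(312,324,3) for v in range(120,200,8)])
    print(tag,"post z",np.median(P[:,2]).round(4),"knob z",np.median(H[:,2]).round(4),"arm z",np.median(A[:,2]).round(4))
ph=-.842
top("w8a")
for z in (.064,.061,.058):
    manip.servo_line(*pose(ph,z),max_speed=.05)
    f,_=favg(6);f-=B;print(z,manip.current_ee_pos()[2],"T",tang(f,ph).round(2),"R",rad(f,ph).round(2),"z",f[2].round(2))
top("w8b")
manip.grip(.028,20);f,_=favg(6);f-=B;print("open","T",tang(f,ph).round(2),"R",rad(f,ph).round(2),"z",f[2].round(2))
top("w8c");print(manip.current_t())
E
```

```text
w8a post z 0.1044 knob z 0.0662 arm z 0.062
0.064 0.06387040700315821 T 0.55 R 0.36 z -5.57
0.061 0.06094957811940185 T 0.24 R -0.47 z -5.53
0.058 0.058972843791345514 T -1.02 R -5.75 z 2.37
w8b post z 0.0966 knob z 0.0583 arm z 0.0544
open T 0.25 R 0.27 z 0.35
w8c post z 0.0966 knob z 0.0586 arm z 0.0545
19.0083
```

View pics/w8c.png

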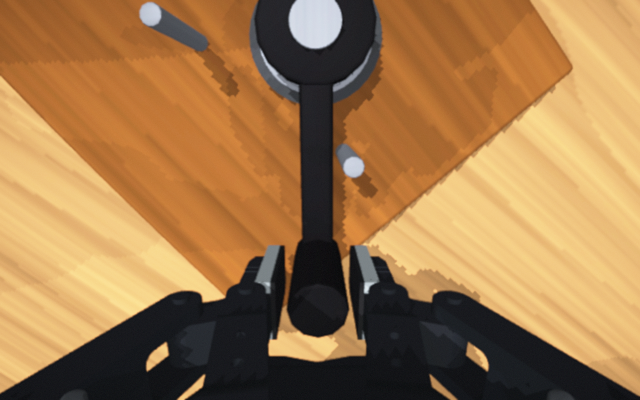

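The lever dropped in: it came down 8 mm, Fz reversed at the seat and is now about 0. Next is the second tightening stroke, watching the tangential push.

```bash
cat > push.py <<'E'
from h import *
import sys,json
B=np.load("B.npy")
def stroke(ph,end,step,n,lim,sp=.05):
    log=[]
    while ph+step<=end+1e-9:
        ph+=step
        manip.servo_line(*pose(ph,.058),max_speed=sp)
        f,_=favg(n);f-=B;T=tang(f,ph);log.append((ph,T))
        print(round(ph,3),round(phi_now(),4),"T",T.round(2),"R",rad(f,ph).round(2),"Mx",np.linalg.norm(f[3:5]).round(2),"z",f[2].round(2),"t",round(manip.current_t(),1))
        if T>lim: break
    return ph,log
E
python3 - <<'E'
from push import *
f,_=favg(15);print("base check",(f-B).round(2))
ph,_=stroke(-.842,-.48,.03,5,5.3)
w=manip.camera("wrist");save(w,"w9")
E
```

```text
base check [ 0.2  -0.05  0.09 -0.   -0.01  0.01]
-0.812 -0.8121 T 0.5 R 0.07 Mx 0.02 z -0.03 t 19.6
-0.782 -0.7865 T 1.88 R 0.08 Mx 0.25 z 0.04 t 19.9
-0.752 -0.7595 T 4.68 R 0.01 Mx 0.75 z -0.48 t 20.3
-0.722 -0.7252 T 4.89 R -0.29 Mx 0.77 z 0.14 t 20.6
-0.692 -0.693 T 4.63 R -0.74 Mx 0.74 z 0.52 t 20.9
-0.662 -0.6625 T 4.31 R -0.75 Mx 0.73 z 0.98 t 21.3
-0.632 -0.6323 T 4.41 R -0.82 Mx 0.75 z 1.27 t 21.6
-0.602 -0.6022 T 4.3 R -0.63 Mx 0.79 z 0.81 t 21.9
-0.572 -0.5722 T 4.27 R -1.14 Mx 0.76 z 1.41 t 22.3
-0.542 -0.5423 T 4.32 R -1.42 Mx 0.8 z 1.37 t 22.6
-0.512 -0.5122 T 4.52 R -1.15 Mx 0.81 z 1.71 t 22.9
-0.482 -0.4821 T 4.16 R -1.63 Mx 0.8 z 1.43 t 23.3
```

View pics/w9.png

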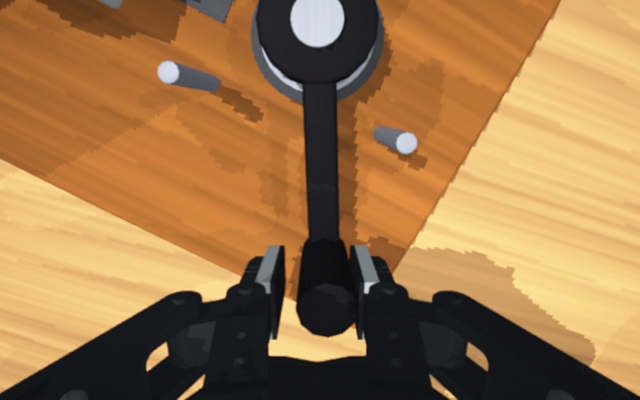

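```bash
python3 - <<'E'
from push import *
ph,l=stroke(-.482,.47,.03,5,5.3)
np.save("ph.npy",ph)
w=manip.camera("wrist");save(w,"w10");c=manip.camera("top");save(c,"top2")
E
python3 -c "
import cv2
a=cv2.imread('pics/top2.png');cv2.imwrite('pics/top2c.png',cv2.resize(a[150:280,230:390],None,fx=5,fy=4.6,interpolation=cv2.INTER_CUBIC))"
```

```text
-0.452 -0.452 T 4.32 R -1.51 Mx 0.8 z 1.45 t 23.6
-0.422 -0.4221 T 4.51 R -2.09 Mx 0.79 z 1.38 t 24.0
-0.392 -0.3919 T 4.78 R -1.71 Mx 0.83 z 1.46 t 24.3
-0.362 -0.3622 T 3.92 R -1.42 Mx 0.8 z 0.95 t 24.6
-0.332 -0.332 T 4.7 R -1.65 Mx 0.82 z 1.55 t 25.0
-0.302 -0.302 T 4.58 R -1.17 Mx 0.8 z 1.78 t 25.3
-0.272 -0.2721 T 4.39 R -1.57 Mx 0.82 z 1.25 t 25.6
-0.242 -0.2422 T 4.41 R -1.57 Mx 0.83 z 1.36 t 26.0
-0.212 -0.2127 T 4.91 R -1.78 Mx 0.86 z 1.63 t 26.3
-0.182 -0.1828 T 5.04 R -1.23 Mx 0.86 z 1.48 t 26.6
-0.152 -0.1528 T 5.2 R -1.14 Mx 0.85 z 1.54 t 27.0
-0.122 -0.1225 T 4.79 R -1.35 Mx 0.83 z 1.3 t 27.3
-0.092 -0.0924 T 4.84 R -1.23 Mx 0.83 z 1.01 t 27.6
-0.062 -0.0622 T 5.11 R -0.53 Mx 0.83 z 0.91 t 28.0
-0.032 -0.0322 T 4.58 R -1.09 Mx 0.84 z 1.42 t 28.3
-0.002 -0.0022 T 5.12 R -1.19 Mx 0.82 z 1.1 t 28.6
0.028 0.0277 T 4.65 R -0.55 Mx 0.82 z 0.84 t 29.0
0.058 0.0577 T 4.42 R -0.27 Mx 0.8 z 1.01 t 29.3
0.088 0.0872 T 4.97 R -0.57 Mx 0.86 z 1.17 t 29.6
0.118 0.1162 T 5.36 R -0.42 Mx 0.95 z 1.4 t 30.0
```

View pics/w10.png

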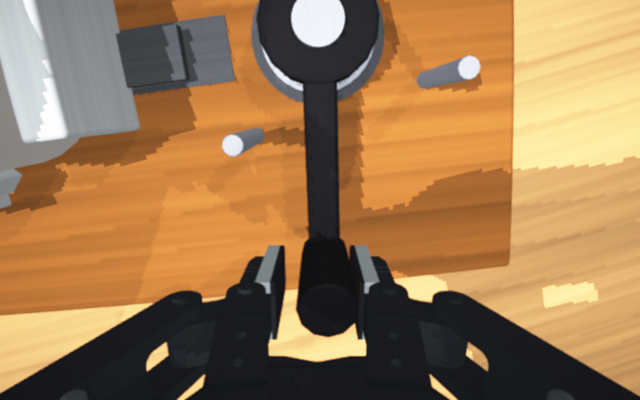

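View pics/top2c.png

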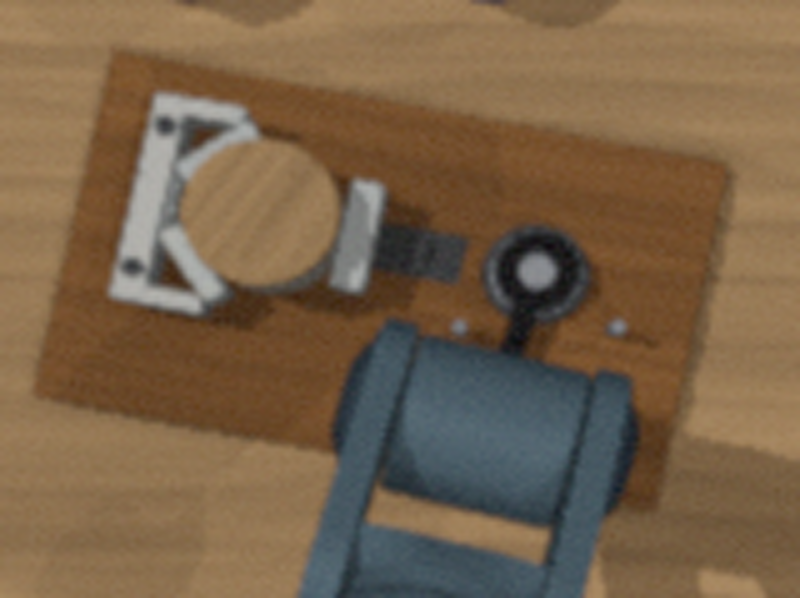

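The canister has moved over to the V and the push has started to rise, so I switch to fine steps. The free push was about 4.4 N, so the target is about 7.9 N.

```bash
python3 - <<'E'
from push import *
ph=float(np.load("ph.npy"))
ph,l=stroke(ph,.178,.01,12,7.0)
np.save("ph.npy",ph)
E
```

```text
0.128 0.1245 T 5.98 R 0.19 Mx 1.04 z 1.07 t 30.5
0.138 0.1339 T 6.5 R -0.08 Mx 1.07 z 1.14 t 31.0
0.148 0.1437 T 6.65 R 0.02 Mx 1.1 z 1.22 t 31.4
0.158 0.1531 T 6.61 R 0.16 Mx 1.14 z 1.25 t 31.9
0.168 0.1625 T 7.14 R -0.01 Mx 1.17 z 1.05 t 32.3
```

```bash
python3 - <<'E'
from push import *
ph=float(np.load("ph.npy"))
for _ in range(3):
    ph+=.008
    manip.servo_line(*pose(ph,.058),max_speed=.04)
    f,s=favg(25);f-=B;T=tang(f,ph);print(round(ph,3),phi_now().round(4),"T",T.round(2),"M along tool x",rad(f[3:],ph).round(3),"tool y",tang(f[3:],ph).round(3),"R",rad(f,ph).round(2),manip.current_t())
    if T>7.6: break
np.save("ph.npy",ph)
E
```

```text
0.176 0.1699 T 7.15 M along tool x -1.206 tool y 0.011 R 0.3 32.9917
0.184 0.1778 T 7.54 M along tool x -1.242 tool y 0.021 R 0.31 33.6583
0.192 0.1854 T 7.42 M along tool x -1.257 tool y 0.031 R 0.39 34.325
```

```bash
python3 - <<'E'
from push import *
w=manip.camera("wrist");save(w,"w11");c=manip.camera("top");save(c,"top3")
print(manip.current_opening(),manip.current_ee_pos(),pose(.192,.058)[0])
import cv2
cv2.imwrite('pics/top3c.png',cv2.resize(c["frame"][150:280,230:390,::-1],None,fx=5,fy=4.6,interpolation=cv2.INTER_CUBIC))
E
```

```text
0.02824857700513041 [ 0.50393619 -0.00481336  0.05788149] [ 0.50420791 -0.00422229  0.058     ]
```

View pics/w11.png

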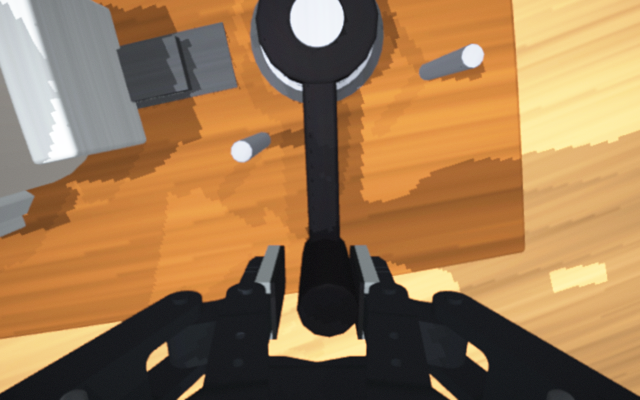

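View pics/top3c.png

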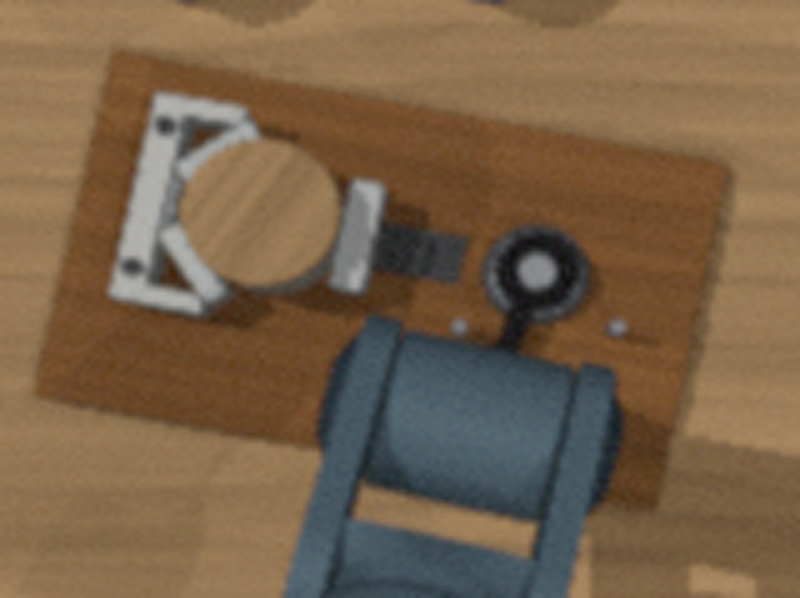

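```bash
python3 - <<'E'
from push import *
ph=float(np.load("ph.npy"))
f,_=favg(10);f-=B;print("before T",tang(f,ph).round(2),"M",rad(f[3:],ph).round(3))
ph+=.008
manip.servo_line(*pose(ph,.058),max_speed=.04)
for _ in range(5):
    f,s=favg(8,.015);f-=B;print(round(ph,3),phi_now().round(4),"T",tang(f,ph).round(2),"M",rad(f[3:],ph).round(3),round(manip.current_t(),2))
np.save("ph.npy",ph)
E
```

```text
before T 7.88 M -1.281
0.2 0.1931 T 7.81 M -1.294 34.98
0.2 0.193 T 7.92 M -1.291 35.11
0.2 0.1932 T 7.35 M -1.298 35.24
0.2 0.1931 T 7.56 M -1.286 35.38
0.2 0.193 T 7.71 M -1.285 35.51
```

Push is now about 7.7 N, roughly 3.2 N above the free push of about 4.45 N. An independent estimate from rotation since onset, less the finger compliance, gives 3.2–3.8 N. I add one small nudge, then back off and check.

```bash
python3 - <<'E'
from push import *
ph=float(np.load("ph.npy"))+.005
manip.servo_line(*pose(ph,.058),max_speed=.04)
f,s=favg(30,.015);f-=B;print(round(ph,3),phi_now().round(4),"T",tang(f,ph).round(2),"M",rad(f[3:],ph).round(3))
print(manip.current_t())
for d in (.02,.045):
    manip.servo_line(*pose(ph-d,.058),max_speed=.04);f,s=favg(12);f-=B;print("back",d,"T",tang(f,ph).round(2),"M",rad(f[3:],ph).round(3),"z",f[2].round(2))
pos=manip.current_ee_pos();qq=manip.current_tool_rot();w=manip.camera("wrist");R,t=ext(w,pos,qq);save(w,"w12")
for nm,us,vs in (("post",range(308,330,3),range(300,322,3)),("knob",range(308,326,3),range(12,30,3)),("arm",range(312,324,3),range(120,200,8))):
    print(nm,np.median([by_depth(w,(u,v),R,t)[2] for u in us for v in vs]).round(4))
np.save("ph.npy",ph)
E
```

```text
0.205 0.1978 T 8.01 M -1.331
36.2583
back 0.02 T 4.84 M -0.808 z 0.61
back 0.045 T 1.1 M -0.207 z 0.85
post 0.0965
knob 0.0585
arm 0.0543
```

View pics/w12.png

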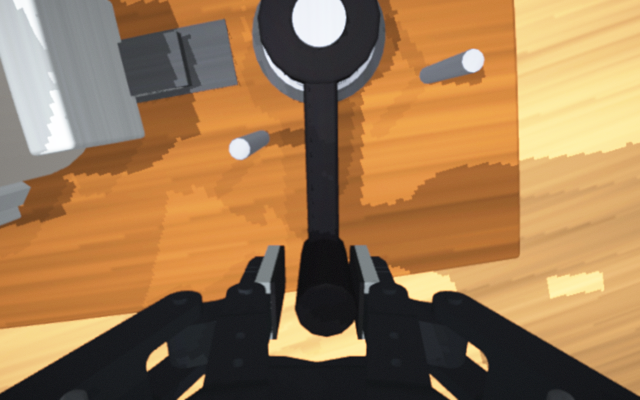

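```bash
python3 - <<'E'
from push import *
ph=float(np.load("ph.npy"))
manip.servo_line(*pose(ph-.07,.058),max_speed=.04)
f,s=favg(12);f-=B;print("T",tang(f,ph).round(2),"M",rad(f[3:],ph).round(3),"z",f[2].round(2))
if abs(tang(f,ph))<.7:
    manip.grip(.05,20)
    manip.servo_line(*pose(ph-.07,.21),max_speed=.12)
    pos=manip.current_ee_pos();qq=manip.current_tool_rot();w=manip.camera("wrist");save(w,"w13");R,t=ext(w,pos,qq)
    for k in ("grip","lever_axis"):
        for r in manip.place_of("wrist",k)[:1]: print(k,r["score"],r["centre"],by_depth(w,r["centre"],R,t))
print(manip.current_t())
E
```

```text
T -0.15 M 0.005 z 0.05
grip 0.61 [318.5, 193.1] [ 0.50555571 -0.01216827  0.09749975]
lever_axis 0.69 [316.5, 62.3] [ 0.59761516 -0.04157289  0.05890707]
39.5667
```

View pics/w13.png

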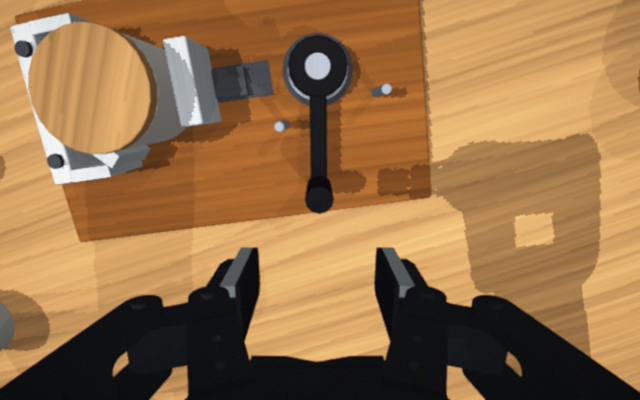

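The fingers are clear of everything. The post top is at z = 0.0975 m (0.098 m expected when down), and the canister at (92,88) sits between the V and the jaw at (190,82). I hand in.

```bash
python3 - <<'E'
from h import *
c=manip.camera("top");save(c,"top4")
a=cv2.imread("pics/top0.png").astype(int);d=np.abs(a-c["frame"][:,:,::-1].astype(int)).max(2)
for n,(u,v) in dict(purple=(264,131),blue=(328,131),mill=(180,186),canb=(165,255),mortar=(456,178),bowl=(461,248)).items(): print(n,np.mean(d[v-22:v+22,u-22:u+22]>40))
manip.sign_off();print(manip.current_t())
E
```

```text
purple 0.0
blue 0.0
mill 0.0
canb 0.0
mortar 0.0
bowl 0.0
the job is handed in; nothing more can be done
the job is handed in; nothing more can be done
```

The white canister is clamped against the V-block and the job is handed in, at about 40 s of the 72 s allowed. I turned the lever clockwise to just short of the near pin and lifted it. I then swung it back three serrations, let it drop in and kept turning until the canister was tight.

**Clamping force:** the last push was about 7.9–8.0 N. The free push was about 4.4 N, or up to 4.8 N while the canister was sliding. That puts the clamp about 3.5 N above free, or about 3.1 N against the higher figure.

**Lever and canister:**
- The lever is fully down: its post top measured 97.5 mm against 98 mm expected.
- The canister sits between the V and the jaw.
- The gripper is open and clear above, and the force read about 0 before it left.

**Other things on the counter:** the top camera shows no change at the mill, mortar, bowl, second canister or the blue and purple look-alikes.

**What disagreed:** the push grew by about 1 N per 0.035–0.045 rad, slower than the 1 N per 0.02 rad given. I relied on the measured force. An estimate from the rotation since contact gives up to about 4 N above free, so the tightness is less certain at the upper end.

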